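# Lower the chip guard on the pen lathe

### The arm

A 6-joint arm with a two-finger parallel gripper is mounted at the origin on the work surface. World frame = base frame: x ahead of the robot, y to its left, z up, the work surface at z = 0. Lengths are in m, angles in rad, forces in N, time in s.
With the tool pointing down it reaches from about 0.35 to 0.975 m from the base axis. Payload 4.9 kg.
Tool frame: the origin (TCP) lies between the finger pads; the fingertips stand 8 mm ahead of it and the grasp point (between the pads) lies 11 mm behind it; z points along the fingers, y is the direction in which the jaws open and shut (so a half turn about z gives the same grasp; the last joint's range is limited). The gripper opens to 85 mm and grips with 20 to 120 N. Pads are 22 mm wide; open, the fingers measure 114 mm over their backs; the gripper's body (76 mm by 85 mm) begins 54 mm behind the grasp point. The pads swing forward as they close: fully open they stand 13 mm farther back than shut.
Start: joints at [0.982, 0.053, 1.613, -0, 1.476, -0.119], TCP at [0.283, 0.557, 0.239] pointing down, gripper open.
Joint ranges: [-3.01, 3.01], [-1.01, 2.22], [0.06, 2.58], [-1.02, 4.17], [0.09, 2.62], [-3.14, 3.14]. Speed limits (rad/s): [2.57, 2.57, 3.14, 3.14, 3.14, 3.14].

### API

Orientations are given as a rotation vector (axis times angle).
In Python, from station import ctrl gives the robot as it stands. The module is installed in compiled form; this text tells all that it offers.
- The arm moves only by the shell command python3 -m creep 'ROWS' [FORCE]. ROWS is JSON, a list of rows, each an object with "hand": the opening, from 0 (shut) to 1 (fully open); "translation": the shift along the tool's x, y, z in cm, a list of three; "delta_rot": the turn, a rotation vector about the tool's x, y, z in degrees, a list of three. A call has 1 to 8 rows; each row shifts and turns the commanded pose from where the row before left it, along the tool's axes as they then stand; what a row does not reach is not made up. A row lasts 1/8 s, in which the tool goes at most 62.5 mm and 10.7 degrees, less where a joint would pass 70% of its speed; a pose out of reach is approached as far as the arm can. A call with a gripper value outside its range is refused whole. The fingers move at their own pace and stop on an object; FORCE is the grip in N (left out, the last holds). Time passes only in rows, so rows that do not move let the fingers close. It gives the time, the measured TCP pose, the force and the opening at its end, in the units of the state.
- ctrl.get_obs(): the state, without advancing time (a new reading comes with each control period).
- ctrl.get_image(name): name is "side" or "top" or "wrist"; returns (picture, depth): 420x560x3 uint8, red, green, blue; 420x560 float32, m along the optical axis (not along the pixel's ray), 0 where there is no reading.
- ctrl.calibration(name): a dict with "fx", "fy", "cx", "cy" (pixels), "T" (4x4, takes a point from camera to world coordinates). Camera axes: x right, y up, looking along -z (the intrinsics and any distortion apply to the point x, -y, -z); pixel columns grow to the right and rows downward; lengths in m; the calibration is good to about 2 mm. A picture is of the moment at which its call begins: read the wrist's pose just before it. calibration takes no time and is no camera call; for the wrist camera it gives the pose at the moment of the call.
- ctrl.finish_job(): hands the job in, once; it reports no verdict.
The state is a dict: "t": time; "q": joint angles; "dq": joint speeds; "effort": joint torques, N m; "tool_pos": TCP position; "tool_rot": TCP orientation; "contact_force": force on the tool from outside, world axes, zero at the start; "wrist_torque": the same for the moment, N m; "opening": finger opening in m.
Only numpy, scipy, OpenCV 4.12 (cv2) and the standard library are available. Lean on these libraries where they do the work, as an engineer would, in place of code of your own. Each camera call takes 0.05 s, during which the arm holds its last target.

### The job

Get the pen lathe ready to run: press the red tab of the guard's ratchet all the way down so that its pawl is clear of the teeth, then push the guard arm by its yellow bar down until it lies fully closed on its rest. Push only, never swing the guard further open, leave the pawl free and leave the things around the lathe where they are; finish clear of everything.

Things in the scene. Friction and masses are not known exactly. Their poses are not given: they have to be found in the camera images.
- lathe: Small bench lathe, fixed, 360 mm long. Origin on the bench under the middle of the bed; z up; x along the spindle from the dark green headstock (-x end, 160 mm high) to the grey tailstock (120 mm high). Guard bracket on its +y side. Black box with red stop button (80 mm high) beside the headstock at -y: not part of the job. A post at x 60, y -80 mm is the guard's rest.
- guard_hinge (a point): Point on the guard's hinge line, at x = 15, y = 85, z = 140 mm in the lathe's frame; the line is parallel to the lathe's x. Raised by an angle A, the guard's yellow bar has its axis 165 cos(A) mm to the lathe's -y of this line and 165 sin(A) mm above it.
- guard (a joint): Angle of the chip guard (clear sheet between two yellow arms), rad. 0 = closed: level over the blank, on its rest and stop. Positive = raised; starts at 0.77 to 1.0, upper stop 1.2. The hinge is stiff: it stays where left and takes about 2 to 8 N at the bar to move. With the pawl engaged, the ratchet's three teeth block it from going below about 0.74.
- guard_bar (a point): Middle of the guard's yellow bar, round, 16 mm diameter, 132 mm long, parallel to the lathe's x, at the guard's free edge; the point is on the bar's axis, 8 mm below its top. The clear sheet (110 mm wide, 4 mm thick) runs from the bar to the hinge.
- pawl (a joint): Angle of the steel ratchet pawl, a rocker on its pin, rad. 0 = engaged (nose between the teeth); 0.35 = tab fully down at its stop; the nose clears the teeth from about 0.2. It stays where it is left; about 3 to 4 N on the tab moves it.
- pawl_tab (a point): Middle of the top face of the red press tab (30 mm along the lathe's x, 26 mm across) at the outer end of the pawl. Engaged it lies at x = 106, y = 174, z = 206 mm in the lathe's frame; fully pressed it is 17 mm lower and 6 mm further out (+y). A thin upright grey plate (up to z = 189 mm) carries the pawl beside it.
- tin: Bystander: closed wax tin, 60 mm across, 40 mm high, loose on the bench at the lathe's -y side. Origin: centre of its underside.
- spindle: Bystander: small turned wooden finial standing upright, 48 mm across, 90 mm high, loose on the bench at the lathe's -y side. Origin: centre of its underside.
- screwdriver: Bystander: screwdriver with an orange handle lying on the bench at the lathe's +y side, 200 mm long (its x), 26 mm thick. Origin: under its middle, on the bench.

How it is judged:
By the outcome, as a careful person would: the job done as asked, in the order asked, and still so for the second after the job is handed in, with the robot touching nothing.
It also fails if it takes over 54 s, if anything falls off the work surface, if the arm or the gripper's body presses on something with over 40 N, if the wrist force passes 120 N, or if a joint passes its speed limit or range.

## Working session

There is one attempt and no reset: what is moved stays moved. The work goes in short steps, Python scripts to look and compute and a shell command to move; the robot and the scene stay as the last step left them, time stands still between calls to the robot, and variables do not carry over. Pictures are saved under pics/ and viewed, and the job is handed in when it is done.

```bash
mkdir -p pics; ls; cat > h.py <<'E'
import numpy as np, cv2
from station import ctrl
def snap(n,tag):
    c=ctrl.calibration(n); im,d=ctrl.get_image(n)
    cv2.imwrite(f'pics/{tag}.png',im[:,:,::-1]); np.savez(f'pics/{tag}.npz',im=im,d=d,T=c['T'],k=[c['fx'],c['fy'],c['cx'],c['cy']])
    return c
def load(tag):
    z=np.load(f'pics/{tag}.npz'); return z['im'],z['d'],z['T'],z['k']
def pts(tag):
    im,d,T,k=load(tag); v,u=np.mgrid[:d.shape[0],:d.shape[1]]
    P=np.stack([(u-k[2])/k[0]*d,-(v-k[3])/k[1]*d,-d],-1)
    return im,d,P@T[:3,:3].T+T[:3,3]
E
python3 - <<'E'
from h import *
for n in ['side','top','wrist']:
    c=snap(n,n+'0'); print(n,c)
o=ctrl.get_obs(); print({k:np.round(v,3) for k,v in o.items()})
E
```

```text
pics
side {'fx': 449.25198993648604, 'fy': 449.25198993648604, 'cx': 287.9768554349175, 'cy': 211.7778320639896, 'T': array([[-0.91916857, -0.31194791,  0.240453  ,  0.80119756],
       [ 0.39360635, -0.70542753,  0.58944553,  0.54752387],
       [-0.01425413,  0.63644363,  0.7711915 ,  0.8255154 ],
       [ 0.        ,  0.        ,  0.        ,  1.        ]])}
top {'fx': 459.27324014299444, 'fy': 459.27324014299444, 'cx': 277.023528495017, 'cy': 208.4429468614058, 'T': array([[-0.00739291,  0.98903714, -0.14748178,  0.43834964],
       [-0.99978959, -0.00448865,  0.02001545,  0.04971016],
       [ 0.01913403,  0.14759872,  0.98886223,  1.13044068],
       [ 0.        ,  0.        ,  0.        ,  1.        ]])}
wrist {'fx': 317.5607035978622, 'fy': 317.5607035978622, 'cx': 275.686479001645, 'cy': 206.03991445303282, 'T': array([[ 0.45374059, -0.85615143, -0.24723311,  0.2195849 ],
       [ 0.89113274,  0.43549572,  0.12738104,  0.58825065],
       [-0.0013885 , -0.27811547,  0.96054665,  0.37185329],
       [ 0.        ,  0.        ,  0.        ,  1.        ]])}
{'t': np.float64(0.15), 'q': array([ 0.982,  0.053,  1.614, -0.   ,  1.476, -0.119]), 'dq': array([ 0.001, -0.003, -0.005,  0.001,  0.   ,  0.   ]), 'effort': array([ 0.0000e+00, -3.9424e+01, -3.7072e+01, -0.0000e+00,  5.0000e-03,
       -0.0000e+00]), 'tool_pos': array([0.283, 0.557, 0.238]), 'tool_rot': array([-7.310e-01, -3.055e+00,  2.000e-03]), 'contact_force': array([-0.801,  0.279, -0.787]), 'wrist_torque': array([-0.022, -0.02 ,  0.003]), 'opening': np.float64(0.085)}
```

View pics/side0.png

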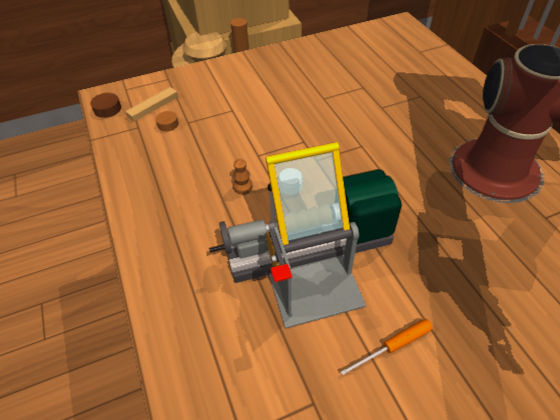

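View pics/top0.png

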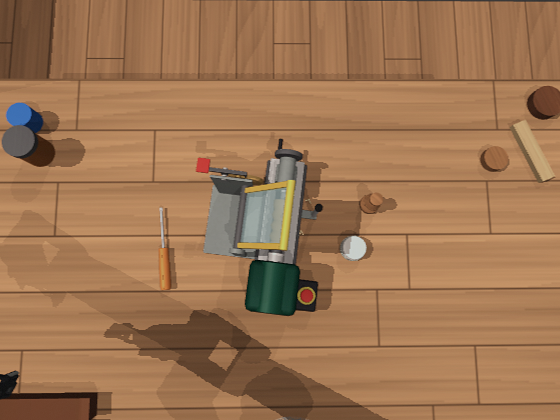

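View pics/wrist0.png

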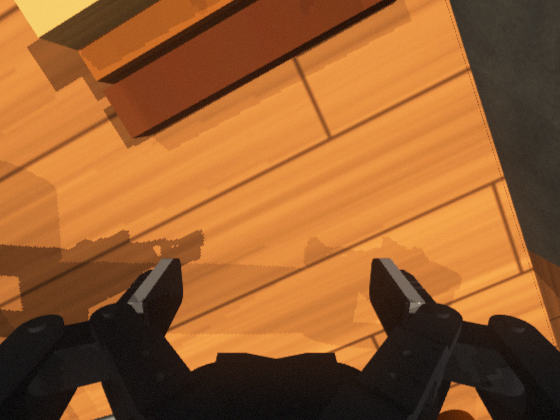

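The side view shows the red tab at about (281,272) and the yellow bar from (270,155) to (340,148). The top view shows the tab at (203,165) and the bar from (290,181) to (286,248). Next I turn these into 3D points.

```bash
python3 - <<'E'
from h import *
for tag in ['side0','top0']:
    im,d,P=pts(tag); hsv=cv2.cvtColor(im,cv2.COLOR_RGB2HSV)
    H,S,V=[hsv[...,i].astype(int) for i in range(3)]
    for nm,m in [('red',((H<4)|(H>176))&(S>200)&(V>120)),('yel',(H>22)&(H<32)&(S>180)&(V>110)),('green',(H>65)&(H<90)&(S>120)&(V>15)),('orange',(H>7)&(H<16)&(S>225)&(V>180))]:
        n,l,st,c=cv2.connectedComponentsWithStats(m.astype(np.uint8))
        for i in range(1,n):
            if st[i,4]>25:
                q=P[(l==i)&(d>0)]
                print(tag,nm,st[i],'med',np.median(q,0).round(3),'lo',np.percentile(q,3,0).round(3),'hi',np.percentile(q,97,0).round(3))
    m=(H>22)&(H<32)&(S>180)&(V>110)&(d>0)
    q=P[m]; q=q[q[:,2]>q[:,2].max()-.02]
    A=q-q.mean(0); w=np.linalg.svd(A,full_matrices=False)[2][0]; t=A@w
    print('bar top',tag,q.mean(0).round(3),w.round(3),np.percentile(t,[1,99]).round(3),len(q))
E
```

```text
side0 red [271 264  21  18 258] med [0.669 0.186 0.207] lo [0.655 0.173 0.202] hi [0.682 0.197 0.209]
side0 yel [ 266  142   84  103 1443] med [0.556 0.029 0.26 ] lo [0.492 0.008 0.153] hi [0.625 0.106 0.284]
side0 green [ 344  170   57   73 3040] med [0.422 0.079 0.149] lo [0.374 0.004 0.056] hi [0.471 0.099 0.159]
side0 orange [386 320  46  32 386] med [0.461 0.302 0.024] lo [0.414 0.291 0.013] hi [0.506 0.313 0.028]
bar top side0 [0.556 0.018 0.279] [ 0.992 -0.129  0.003] [-0.066  0.064] 679
top0 green [ 245  260   55   55 2191] med [0.417 0.035 0.15 ] lo [ 0.368 -0.009  0.142] hi [0.466 0.092 0.159]Traceback (most recent call last):
  File "<stdin>", line 12, in <module>
    return umr_maximum(a, axis, None, out, keepdims, initial, where)
ValueError: zero-size array to reduction operation maximum which has no identity
```

```bash
python3 - <<'E'
from h import *
im,d,P=pts('top0'); hsv=cv2.cvtColor(im,cv2.COLOR_RGB2HSV)
print(hsv[165,203],hsv[210,288],hsv[245,262], P[165,203],P[210,288])
for tag,yl in [('side0',(22,32,180,110)),('top0',(22,34,120,90))]:
    im,d,P=pts(tag); hsv=cv2.cvtColor(im,cv2.COLOR_RGB2HSV); H,S,V=[hsv[...,i].astype(int) for i in range(3)]
    rm=((H<6)|(H>174))&(S>150)&(V>90)&(d>0)&(P[...,2]>.15)
    q=P[rm]; print(tag,'tab',len(q),np.median(q,0).round(4))
    if len(q):
        q=q[q[:,2]>.2]
        (c,s,a)=cv2.minAreaRect((q[:,:2]*1000).astype(np.float32)); print('rect',c,s,a)
    m=(H>yl[0])&(H<yl[1])&(S>yl[2])&(V>yl[3])&(d>0)&(P[...,2]>.24)
    q=P[m];print(len(q))
    if len(q)<20: continue
    q=q[q[:,2]>q[:,2].max()-.02]; c=np.array([.556,.02,.275])
    # cylinder fit
    from scipy.optimize import least_squares
    def f(p):
        w=np.array([np.cos(p[3]),np.sin(p[3]),0]); r=q-[0,p[0],p[1]]-np.array([.556,0,0]); r=r-np.outer(r@w,w); return np.linalg.norm(r,axis=1)-.008
    s=least_squares(lambda p:f([p[0],p[1],0,p[2]]),[.02,.275,-.12],loss='soft_l1',f_scale=.002); p=s.x
    w=np.array([np.cos(p[2]),np.sin(p[2]),0]); t=(q-[.556,p[0],p[1]])@w; lo,hi=t.min(),t.max()
    print('bar axis at x=.556',p.round(4),'mid',(np.array([.556,p[0],p[1]])+w*(lo+hi)/2).round(4),'len',hi-lo)
    print('white tin/finial skip')
E
```

```text
[  1 181 194] [ 27 142 200] [ 21 161 196] [0.66810875 0.1831694  0.2027947 ] [0.56191974 0.0120303  0.28155269]
side0 tab 299 [0.6673 0.184  0.2066]
rect (341.9187316894531, 126.73983001708984) (696.0888671875, 30.975271224975586) 9.938499450683594
853
bar axis at x=.556 [ 0.0133  0.2755 -0.1283] mid [0.5544 0.0135 0.2755] len 0.13213590878874704
white tin/finial skip
top0 tab 168 [0.6679 0.1829 0.2056]
rect (668.061279296875, 183.46243286132812) (24.98493003845215, 29.637296676635742) 83.16291046142578
535
bar axis at x=.556 [ 0.0127  0.2749 -0.1285] mid [0.5543 0.0129 0.2749] len 0.1320346961038127
white tin/finial skip
```

Both cameras agree: the tab is at (0.668, 0.1835, 0.206), the bar middle is at (0.554, 0.013, 0.275) and the yaw is about -0.128. That puts the guard at about 0.96 rad. The tab-to-bar distance is 204.8 mm, against 204.6 mm expected. I now move above the tab with the hand shut.

```bash
python3 -m creep '[{"hand":0,"translation":[-4,-1.2,-0.4],"delta_rot":[0,0,0]},{"hand":0,"translation":[-4,-1.2,-0.4],"delta_rot":[0,0,0]},{"hand":0,"translation":[-4,-1.2,-0.4],"delta_rot":[0,0,0]},{"hand":0,"translation":[-4,-1.2,-0.4],"delta_rot":[0,0,0]},{"hand":0,"translation":[-4,-1.2,-0.4],"delta_rot":[0,0,0]},{"hand":0,"translation":[-4,-1.2,-0.4],"delta_rot":[0,0,0]},{"hand":0,"translation":[-4,-1.2,-0.4],"delta_rot":[0,0,0]},{"hand":0,"translation":[-4,-1.2,0],"delta_rot":[0,0,0]}]' 30
python3 -m creep '[{"hand":0,"translation":[-3.8,-1.3,0],"delta_rot":[0,0,0]},{"hand":0,"translation":[-3.8,-1.3,0],"delta_rot":[0,0,0]},{"hand":0,"translation":[-3.8,-1.3,0],"delta_rot":[0,0,0]},{"hand":0,"translation":[-3.8,-1.3,0],"delta_rot":[0,0,0]},{"hand":0,"translation":[0,0,0],"delta_rot":[0,0,10]},{"hand":0,"translation":[0,0,0],"delta_rot":[0,0,10]},{"hand":0,"translation":[0,0,0],"delta_rot":[0,0,10]},{"hand":0,"translation":[0,0,0],"delta_rot":[0,0,10]}]'
python3 -m creep '[{"hand":0,"translation":[0,0,0],"delta_rot":[0,0,10]},{"hand":0,"translation":[0,0,0],"delta_rot":[0,0,10]},{"hand":0,"translation":[0,0,0],"delta_rot":[0,0,10.4]},{"hand":0,"translation":[0,0,0],"delta_rot":[0,0,0]}]'
cat >> h.py <<'E'
from scipy.spatial.transform import Rotation as Ro
def to(target):
    o=ctrl.get_obs(); R=Ro.from_rotvec(o['tool_rot']).as_matrix()
    print('t',o['t'],'pos',o['tool_pos'].round(4),'R',R.round(3).tolist(),'F',o['contact_force'].round(1),'open',round(float(o['opening']),3))
    print('shift cm',(R.T@(np.array(target)-o['tool_pos'])*100).round(2))
def img(n,tag): return snap(n,tag)
E
python3 -c "
from h import *
to([.669,.1835,.230]);snap('side','side1');snap('wrist','wrist1')"
```

```text
t: 1.15
tool_pos: [0.5257, 0.3258, 0.2674]
tool_rot: [0.731, 3.055, 0.0]
contact_force: [0.2, -0.0, 0.5]
opening: 0.0004
t: 2.15
tool_pos: [0.6366, 0.2115, 0.2667]
tool_rot: [-1.739, -2.615, 0.001]
contact_force: [-0.3, -0.6, 0.5]
opening: -0.0003
t: 2.65
tool_pos: [0.6366, 0.2116, 0.2668]
tool_rot: [-2.356, -2.077, 0.001]
contact_force: [0.7, -0.1, -0.2]
opening: -0.0
t 2.65 pos [0.6366 0.2116 0.2668] R [[0.125, 0.992, -0.001], [0.992, -0.125, -0.0], [-0.0, -0.001, -1.0]] F [ 0.7 -0.1 -0.2] open -0.0
shift cm [-2.38  3.57  3.68]
```

View pics/side1.png

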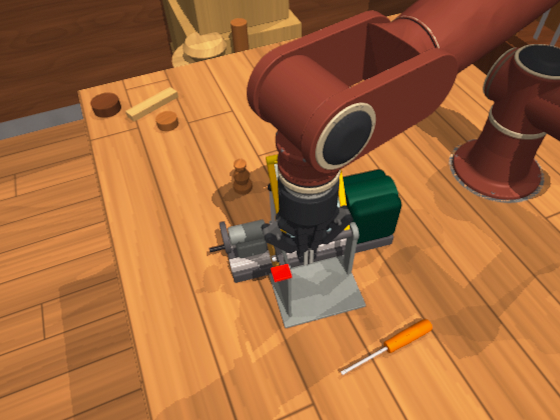

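View pics/wrist1.png

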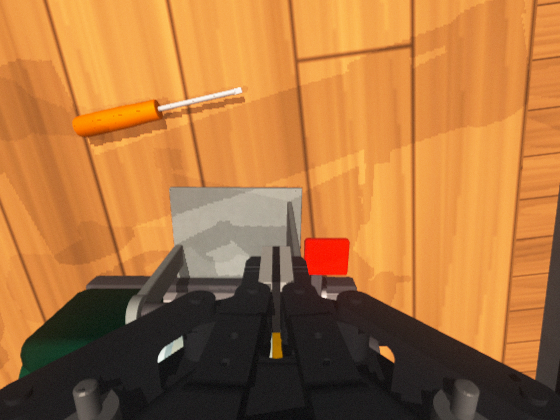

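The wrist view shows the tab at about (327,256), right of the shut fingertips, with the plate just to its left. The guard is clear of the hand. I move over the tab with a slight bias away from the plate.

```bash
python3 -m creep '[{"hand":0,"translation":[-1.2,2.0,0],"delta_rot":[0,0,0]},{"hand":0,"translation":[-1.2,1.8,0.8],"delta_rot":[0,0,0]},{"hand":0,"translation":[0,0,1.5],"delta_rot":[0,0,0]},{"hand":0,"translation":[0,0,1.2],"delta_rot":[0,0,0]},{"hand":0,"translation":[0,0,0],"delta_rot":[0,0,0]}]'
python3 -c "
from h import *
to([.672,.1835,.214]);snap('wrist','wrist2');snap('top','top2')"
```

```text
t: 3.38
tool_pos: [0.6701, 0.1831, 0.2295]
tool_rot: [-2.356, -2.074, 0.006]
contact_force: [-0.8, -0.3, -0.3]
opening: 0.0001
t 3.375 pos [0.6701 0.1831 0.2295] R [[0.127, 0.992, -0.004], [0.992, -0.127, -0.001], [-0.001, -0.004, -1.0]] F [-0.8 -0.3 -0.3] open 0.0
shift cm [0.07 0.19 1.54]
```

View pics/wrist2.png

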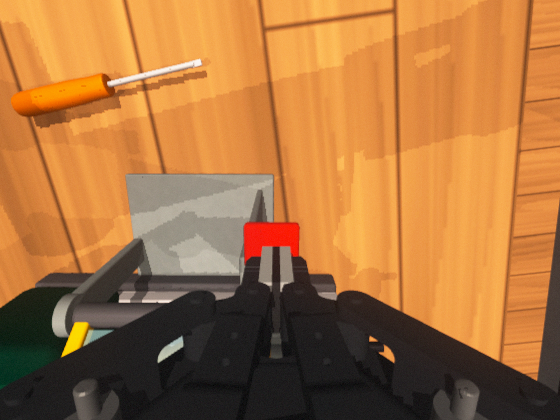

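The fingertips (276,250) stand over the red tab (272,238). I now press in small steps, following its arc outward.

```bash
python3 -m creep '[{"hand":0,"translation":[0,0,0.7],"delta_rot":[0,0,0]},{"hand":0,"translation":[0,0,0.5],"delta_rot":[0,0,0]},{"hand":0,"translation":[0,0,0.4],"delta_rot":[0,0,0]},{"hand":0,"translation":[0,0,0],"delta_rot":[0,0,0]}]'
python3 -m creep '[{"hand":0,"translation":[0.1,0,0.3],"delta_rot":[0,0,0]},{"hand":0,"translation":[0.1,0,0.3],"delta_rot":[0,0,0]},{"hand":0,"translation":[0.1,0,0.3],"delta_rot":[0,0,0]},{"hand":0,"translation":[0.1,0,0.3],"delta_rot":[0,0,0]},{"hand":0,"translation":[0,0,0],"delta_rot":[0,0,0]}]'
python3 -m creep '[{"hand":0,"translation":[0.1,0,0.2],"delta_rot":[0,0,0]},{"hand":0,"translation":[0.1,0,0.1],"delta_rot":[0,0,0]},{"hand":0,"translation":[0,0,0],"delta_rot":[0,0,0]}]'
```

```text
t: 3.98
tool_pos: [0.6711, 0.1829, 0.2156]
tool_rot: [-2.358, -2.075, 0.001]
contact_force: [-0.0, 0.4, 0.2]
opening: -0.0
t: 4.6
tool_pos: [0.6724, 0.1882, 0.2048]
tool_rot: [-2.358, -2.076, -0.004]
contact_force: [0.3, 4.3, 4.9]
opening: -0.0
t: 4.97
tool_pos: [0.6725, 0.1892, 0.2012]
tool_rot: [2.358, 2.075, 0.001]
contact_force: [3.0, 4.6, 3.6]
opening: 0.0003
```

```bash
python3 -m creep '[{"hand":0,"translation":[0,0,0.2],"delta_rot":[0,0,0]},{"hand":0,"translation":[0.1,0,0.1],"delta_rot":[0,0,0]},{"hand":0,"translation":[0,0,0],"delta_rot":[0,0,0]}]'
python3 -m creep '[{"hand":0,"translation":[0,0,0.1],"delta_rot":[0,0,0]},{"hand":0,"translation":[0,0,0.1],"delta_rot":[0,0,0]},{"hand":0,"translation":[0,0,0],"delta_rot":[0,0,0]}]'
```

```text
t: 5.35
tool_pos: [0.6727, 0.1897, 0.1999]
tool_rot: [2.358, 2.074, 0.001]
contact_force: [-1.9, 2.5, 7.9]
opening: 0.0001
t: 5.72
tool_pos: [0.6728, 0.1897, 0.1996]
tool_rot: [2.358, 2.074, 0.002]
contact_force: [-3.3, 2.1, 13.6]
opening: -0.0
```

The force is rising sharply at TCP z 0.1996 (13.6 N), so this is probably the stop. I lift and check.

```bash
python3 -m creep '[{"hand":0,"translation":[0,0,-0.6],"delta_rot":[0,0,0]},{"hand":0,"translation":[0,0,-2],"delta_rot":[0,0,0]},{"hand":0,"translation":[2,0,-4],"delta_rot":[0,0,0]},{"hand":0,"translation":[3,0,-4],"delta_rot":[0,0,0]},{"hand":0,"translation":[3,0,0],"delta_rot":[0,0,0]},{"hand":0,"translation":[0,0,0],"delta_rot":[0,0,0]}]'
python3 - <<'E'
from h import *
for n in ['side','wrist','top']: snap(n,n+'3')
for tag in ['side0','side3','wrist3','top0','top3']:
    im,d,P=pts(tag); hsv=cv2.cvtColor(im,cv2.COLOR_RGB2HSV); H,S,V=[hsv[...,i].astype(int) for i in range(3)]
    m=((H<6)|(H>174))&(S>180)&(V>110)&(d>0)&(P[...,2]>.16)&(P[...,2]<.23)&(abs(P[...,0]-.668)<.05)&(abs(P[...,1]-.187)<.05)
    q=P[m]
    if len(q)<10: print(tag,len(q));continue
    A=np.c_[q[:,:2]-np.median(q[:,:2],0),np.ones(len(q))]; s=np.linalg.lstsq(A,q[:,2],rcond=None)[0]
    print(tag,len(q),np.median(q,0).round(4),'plane slopes',s.round(3),'zrange',q[:,2].min().round(3),q[:,2].max().round(3))
    m=(H>22)&(H<34)&(S>120)&(V>90)&(d>0)&(P[...,2]>.24);q=P[m];print('bar',len(q),q[:,2].max() if len(q) else 0, np.median(q,0))
E
```

```text
t: 6.48
tool_pos: [0.6824, 0.2704, 0.3026]
tool_rot: [2.356, 2.077, -0.001]
contact_force: [0.0, -0.5, -0.7]
opening: -0.0
side0 268 [0.6686 0.1861 0.2065] plane slopes [-0.001 -0.064  0.206] zrange 0.199 0.211
bar 870 0.28595912596762285 [0.55753196 0.01975793 0.27882445]
side3 41 [0.6766 0.1972 0.1864] plane slopes [ 0.048 -0.402  0.186] zrange 0.182 0.189
bar 0 0 [nan nan nan]
wrist3 0
top0 114 [0.6698 0.1819 0.2056] plane slopes [ 0.035 -0.014  0.206] zrange 0.202 0.21
bar 535 0.28618868156610566 [0.55253165 0.01411233 0.28168588]
top3 85 [0.6741 0.1845 0.1899] plane slopes [-0.014 -0.386  0.19 ] zrange 0.183 0.198
bar 520 0.28637745007489024 [0.55277481 0.01408615 0.28163372]
  return _methods._mean(a, axis=axis, dtype=dtype,
  ret = um.true_divide(
```

View pics/wrist3.png

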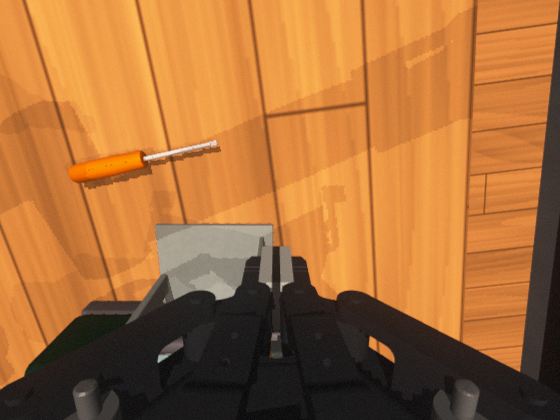

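View pics/side3.png

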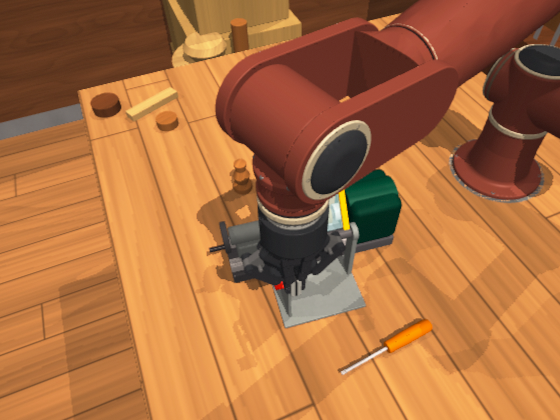

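The top view shows the tab sloped by about 0.36 rad at z 0.190, so it is fully down. The bar has not moved. I now go high over the guard and tilt the tool 35°.

```bash
python3 -m creep '[{"hand":0,"translation":[0,0,-4],"delta_rot":[0,0,0]},{"hand":0,"translation":[-2,-1,-4],"delta_rot":[0,0,0]},{"hand":0,"translation":[-5,-2,0],"delta_rot":[0,0,0]},{"hand":0,"translation":[-5,-2,0],"delta_rot":[0,0,0]},{"hand":0,"translation":[-5,-2,0],"delta_rot":[0,0,0]},{"hand":0,"translation":[-5,-2,0],"delta_rot":[0,0,0]},{"hand":0,"translation":[-2.5,-0.4,0],"delta_rot":[0,0,0]},{"hand":0,"translation":[0,0,0],"delta_rot":[0,0,0]}]'
python3 -m creep '[{"hand":0,"translation":[0,0,0],"delta_rot":[0,-9,0]},{"hand":0,"translation":[0,0,0],"delta_rot":[0,-9,0]},{"hand":0,"translation":[0,0,0],"delta_rot":[0,-9,0]},{"hand":0,"translation":[0,0,0],"delta_rot":[0,-8,0]},{"hand":0,"translation":[0,0,0],"delta_rot":[0,0,0]}]'
python3 -c "
from h import *
to([.5578,.0392,.3129]);snap('side','side4')"
```

```text
t: 7.62
tool_pos: [0.5572, 0.036, 0.3821]
tool_rot: [2.363, 2.07, -0.001]
contact_force: [0.5, 0.5, -0.3]
opening: 0.0
t: 8.25
tool_pos: [0.5579, 0.0402, 0.3796]
tool_rot: [2.0, 1.768, -0.635]
contact_force: [0.7, -0.3, -0.2]
opening: -0.0002
t 8.25 pos [0.5579 0.0402 0.3796] R [[0.099, 0.992, -0.075], [0.813, -0.124, -0.569], [-0.573, -0.005, -0.819]] F [ 0.7 -0.3 -0.2] open -0.0
shift cm [3.74 0.03 5.52]
```

View pics/side4.png

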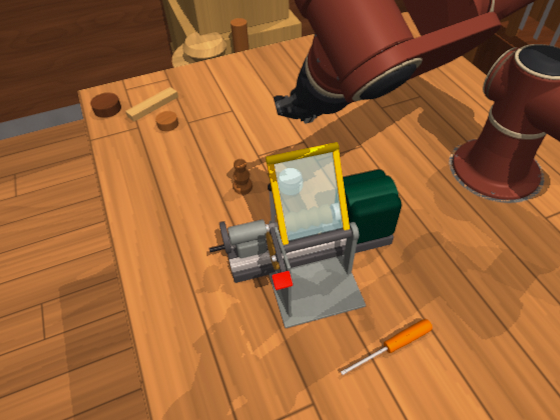

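The tool is above and inside the guard, pointing down and toward -y, and the bar is clear below it. I move to the standoff and work out the arc rows.

```bash
python3 -m creep '[{"hand":0,"translation":[1.9,0,1],"delta_rot":[0,0,0]},{"hand":0,"translation":[1.8,0,2],"delta_rot":[0,0,0]},{"hand":0,"translation":[0,0,2.5],"delta_rot":[0,0,0]},{"hand":0,"translation":[0,0,0],"delta_rot":[0,0,0]}]'
cat >> h.py <<'E'
yh=np.array([.1277,.9918,0]);xh=np.array([.9918,-.1277,0]);Z=np.array([0,0,1.]);Hh=np.array([.5664,.1064,.14])
def tcp(Ad,th,gap=0):
    A,t=np.radians([Ad,th]); return Hh-.165*np.cos(A)*yh+.165*np.sin(A)*Z+(.016+gap)*(np.sin(t)*yh+np.cos(t)*Z)
def fr(th):
    t=np.radians(th); z=-np.sin(t)*yh-np.cos(t)*Z; return np.c_[np.cross(xh,z),xh,z]
E
python3 - <<'E'
from h import *
to(tcp(55.2,35)); snap('side','side5')
As=[55.2]+list(range(51,-4,-5)); th=35
for a,b in zip(As,As[1:]+[0]):
    pass
prev=(55.2,35)
for a in [50,45,40,35,30,25,20,15,10,5,0]:
    t=max(35*a/55.2,0); s=fr(prev[1]).T@(tcp(a,t)-tcp(*prev))*100
    print(a,round(t,1),s.round(2),'rot',round(prev[1]-t,1)); prev=(a,t)
E
```

```text
t: 8.8
tool_pos: [0.5564, 0.0361, 0.3121]
tool_rot: [2.005, 1.764, -0.639]
contact_force: [-0.7, -0.2, 0.9]
opening: -0.0001
t 8.8 pos [0.5564 0.0361 0.3121] R [[0.102, 0.992, -0.079], [0.812, -0.129, -0.569], [-0.574, -0.006, -0.818]] F [-0.7 -0.2  0.9] open -0.0
shift cm [0.2  0.11 2.73]
50 31.7 [-0.54  0.    1.43] rot 3.3
45 28.5 [-0.48 -0.    1.39] rot 3.2
40 25.4 [-0.44 -0.    1.4 ] rot 3.2
35 22.2 [-0.39 -0.    1.41] rot 3.2
30 19.0 [-0.35 -0.    1.42] rot 3.2
25 15.9 [-0.3   0.    1.43] rot 3.2
20 12.7 [-0.26 -0.    1.43] rot 3.2
15 9.5 [-0.21  0.    1.44] rot 3.2
10 6.3 [-0.16  0.    1.44] rot 3.2
5 3.2 [-0.12  0.    1.44] rot 3.2
0 0.0 [-0.07 -0.    1.44] rot 3.2
```

View pics/side5.png

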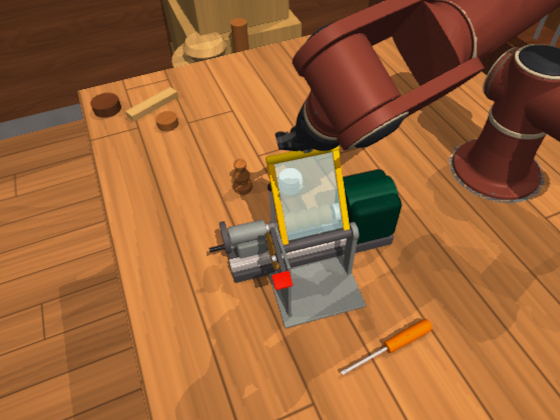

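```bash
python3 - <<'E'
from h import *
im,d,T,k=load('side5')
def pr(p):
    q=np.linalg.inv(T)@np.r_[p,1]; return (k[0]*q[0]/-q[2]+k[2]).round(1),(k[1]*q[1]/q[2]+k[3]).round(1),(-q[2]).round(3)
o=ctrl.get_obs(); R=Ro.from_rotvec(o['tool_rot']).as_matrix(); p=o['tool_pos']
print('tcp',pr(p),'tip',pr(p+.008*R[:,2]),'bar',pr([.5544,.013,.2752]),'tabs',pr([.668,.1835,.206]))
im,d,P=pts('side5')
for v,u in [(140,288),(143,284),(135,300),(125,320),(110,330),(145,310)]: print(u,v,P[v,u].round(3),d[v,u])
cv2.imwrite('pics/c5.png',cv2.resize(im[80:220,220:420,::-1],None,fx=4,fy=4))
snap('wrist','wrist5');snap('top','top5')
E
```

```text
tcp (np.float64(306.1), np.float64(145.6), np.float64(0.754)) tip (np.float64(305.3), np.float64(146.7), np.float64(0.762)) bar (np.float64(301.6), np.float64(153.4), np.float64(0.799)) tabs (np.float64(280.5), np.float64(271.3), np.float64(0.724))
288 140 [0.609 0.082 0.382] 0.6627109
284 143 [0.615 0.082 0.378] 0.6642467
300 135 [0.604 0.114 0.415] 0.6196429
320 125 [0.602 0.168 0.472] 0.5439475
330 110 [0.613 0.211 0.528] 0.47283262
310 145 [0.595 0.129 0.406] 0.61998975
```

View pics/c5.png

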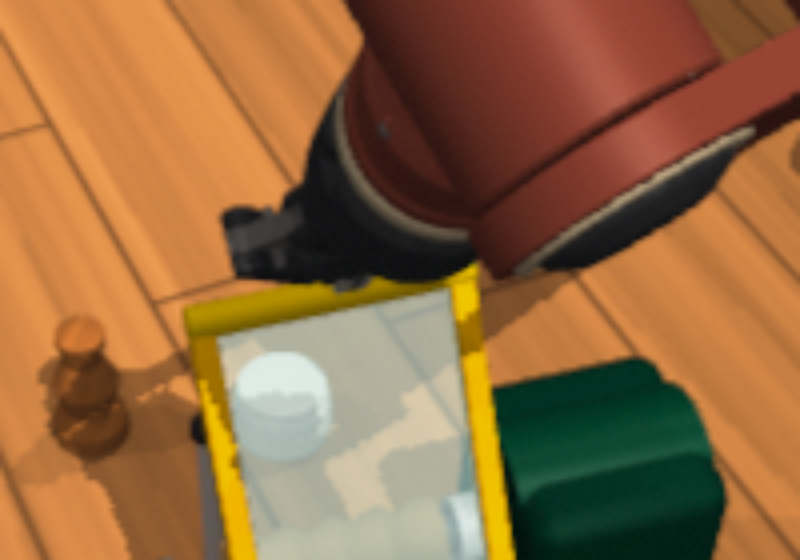

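View pics/wrist5.png

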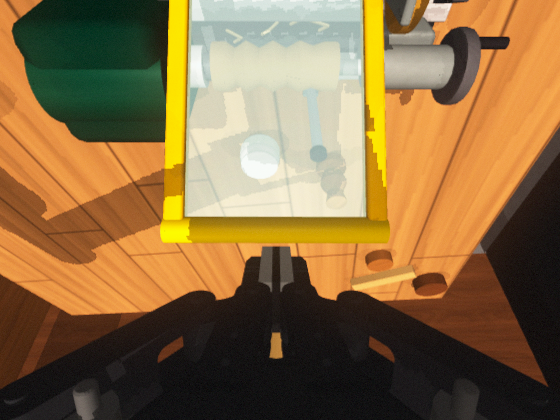

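View pics/top5.png

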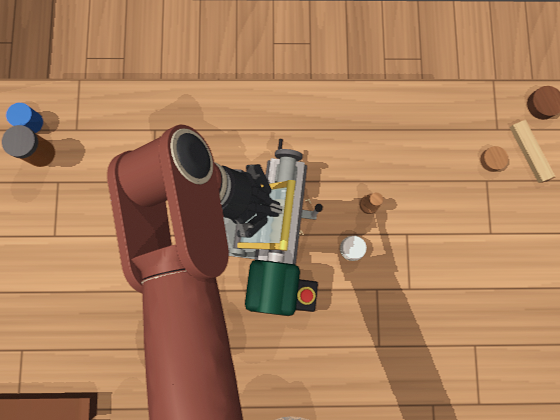

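The wrist view confirms the fingertips (275,250) are centred on the bar (275,230; ends at 162 and 389). I make contact and follow the arc.

```bash
python3 -m creep '[{"hand":0,"translation":[0.1,0.1,1.0],"delta_rot":[0,0,0]},{"hand":0,"translation":[0.1,0,1.0],"delta_rot":[0,0,0]},{"hand":0,"translation":[0,0,0.4],"delta_rot":[0,0,0]},{"hand":0,"translation":[0,0,0.3],"delta_rot":[0,0,0]},{"hand":0,"translation":[0,0,0],"delta_rot":[0,0,0]}]'
python3 -m creep '[{"hand":0,"translation":[-0.3,0,0.7],"delta_rot":[0,1.6,0]},{"hand":0,"translation":[-0.25,0,0.7],"delta_rot":[0,1.6,0]},{"hand":0,"translation":[-0.25,0,0.7],"delta_rot":[0,1.6,0]},{"hand":0,"translation":[-0.25,0,0.7],"delta_rot":[0,1.6,0]}]'
python3 - <<'E'
from h import *
to(tcp(45,28.5)); snap('top','top6'); snap('wrist','wrist6')
E
```

```text
t: 9.57
tool_pos: [0.5571, 0.0231, 0.2927]
tool_rot: [2.003, 1.762, -0.632]
contact_force: [0.1, 1.4, 0.2]
opening: 0.0001
t: 10.07
tool_pos: [0.5542, -0.0012, 0.2751]
tool_rot: [2.076, 1.825, -0.527]
contact_force: [0.1, 1.1, 3.1]
opening: -0.0002
t 10.075 pos [ 0.5542 -0.0012  0.2751] R [[0.113, 0.992, -0.06], [0.871, -0.128, -0.474], [-0.477, 0.001, -0.879]] F [0.1 1.1 3.1] open -0.0
shift cm [ 0.14 -0.16  0.42]
```

View pics/wrist6.png

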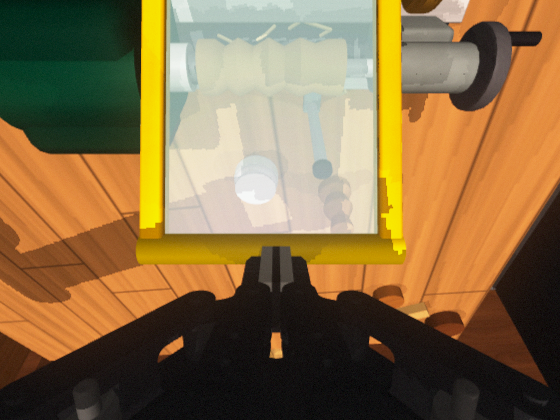

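The tip sits on the bar (275,250) and the guard is moving at about 3 N. I continue along the arc.

```bash
python3 -m creep '[{"hand":0,"translation":[-0.15,-0.1,0.8],"delta_rot":[0,1.6,0]},{"hand":0,"translation":[-0.15,0,0.8],"delta_rot":[0,1.6,0]},{"hand":0,"translation":[-0.2,0,0.7],"delta_rot":[0,1.6,0]},{"hand":0,"translation":[-0.2,0,0.7],"delta_rot":[0,1.6,0]},{"hand":0,"translation":[-0.18,0,0.7],"delta_rot":[0,1.6,0]},{"hand":0,"translation":[-0.18,0,0.7],"delta_rot":[0,1.6,0]}]'
python3 - <<'E'
from h import *
to(tcp(30,19.0)); snap('wrist','wrist7')
E
```

```text
t: 10.92
tool_pos: [0.5494, -0.0286, 0.2388]
tool_rot: [2.179, 1.917, -0.363]
contact_force: [0.9, -0.6, 3.1]
opening: 0.0
t 10.925 pos [ 0.5494 -0.0286  0.2388] R [[0.121, 0.992, -0.042], [0.938, -0.128, -0.321], [-0.324, -0.0, -0.946]] F [ 0.9 -0.6  3.1] open 0.0
shift cm [-0.12 -0.04  0.16]
```

View pics/wrist7.png

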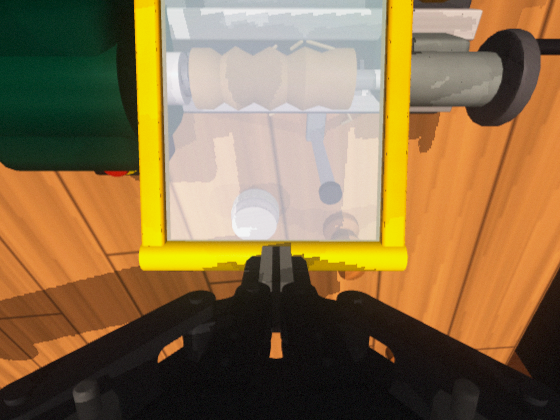

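The guard is now at about 30°, past the teeth, and the tip is still centred on the bar.

```bash
python3 -m creep '[{"hand":0,"translation":[-0.25,0,0.8],"delta_rot":[0,1.6,0]},{"hand":0,"translation":[-0.2,0,0.75],"delta_rot":[0,1.6,0]},{"hand":0,"translation":[-0.15,0,0.7],"delta_rot":[0,1.6,0]},{"hand":0,"translation":[-0.15,0,0.7],"delta_rot":[0,1.6,0]},{"hand":0,"translation":[-0.1,0,0.7],"delta_rot":[0,1.6,0]},{"hand":0,"translation":[-0.1,0,0.7],"delta_rot":[0,1.6,0]},{"hand":0,"translation":[-0.08,0,0.7],"delta_rot":[0,1.6,0]},{"hand":0,"translation":[-0.08,0,0.7],"delta_rot":[0,1.6,0]}]'
python3 - <<'E'
from h import *
to(tcp(10,6.3)); to(tcp(0,0)); snap('wrist','wrist8')
E
```

```text
t: 11.98
tool_pos: [0.5465, -0.0527, 0.1861]
tool_rot: [2.304, 2.026, -0.123]
contact_force: [-2.0, -0.4, 2.9]
opening: 0.0002
t 11.975 pos [ 0.5465 -0.0527  0.1861] R [[0.127, 0.992, -0.013], [0.986, -0.128, -0.106], [-0.107, 0.0, -0.994]] F [-2.  -0.4  2.9] open 0.0
shift cm [-0.02 -0.06  0.16]
t 11.975 pos [ 0.5465 -0.0527  0.1861] R [[0.127, 0.992, -0.013], [0.986, -0.128, -0.106], [-0.107, 0.0, -0.994]] F [-2.  -0.4  2.9] open 0.0
shift cm [-0.14 -0.06  3.04]
```

View pics/wrist8.png

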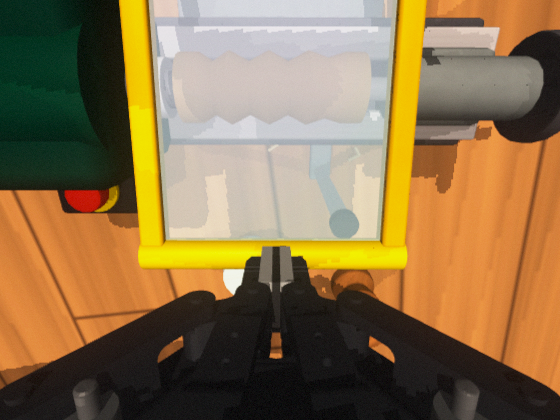

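About 3 cm is left. I push down most of it, then creep onto the rest.

```bash
python3 -m creep '[{"hand":0,"translation":[-0.05,0,0.7],"delta_rot":[0,1.6,0]},{"hand":0,"translation":[-0.05,0,0.7],"delta_rot":[0,1.6,0]},{"hand":0,"translation":[-0.05,0,0.6],"delta_rot":[0,1.5,0]},{"hand":0,"translation":[0,0,0.4],"delta_rot":[0,1.4,0]},{"hand":0,"translation":[0,0,0.2],"delta_rot":[0,0,0]},{"hand":0,"translation":[0,0,0],"delta_rot":[0,0,0]}]'
python3 -m creep '[{"hand":0,"translation":[0,0,0.2],"delta_rot":[0,0,0]},{"hand":0,"translation":[0,0,0.2],"delta_rot":[0,0,0]},{"hand":0,"translation":[0,0,0],"delta_rot":[0,0,0]}]'
```

```text
t: 12.78
tool_pos: [0.5457, -0.0551, 0.1601]
tool_rot: [-2.359, -2.075, 0.002]
contact_force: [0.1, -0.5, 0.5]
opening: 0.0
t: 13.15
tool_pos: [0.5459, -0.0551, 0.1562]
tool_rot: [2.358, 2.075, -0.002]
contact_force: [-0.2, -0.2, -0.1]
opening: 0.0003
```

```bash
python3 -m creep '[{"hand":0,"translation":[0,0,0.15],"delta_rot":[0,0,0]},{"hand":0,"translation":[0,0,0.1],"delta_rot":[0,0,0]},{"hand":0,"translation":[0,0,0],"delta_rot":[0,0,0]}]'
python3 - <<'E'
from h import *
snap('wrist','wrist9');snap('side','side9')
E
```

```text
t: 13.52
tool_pos: [0.5461, -0.0552, 0.1557]
tool_rot: [2.358, 2.075, -0.002]
contact_force: [-5.3, 1.4, 9.4]
opening: 0.0001
```

View pics/wrist9.png

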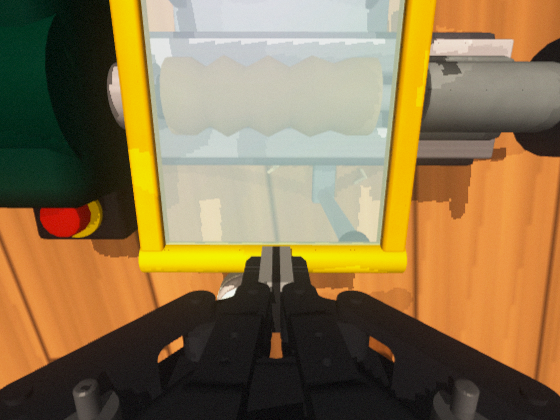

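View pics/side9.png

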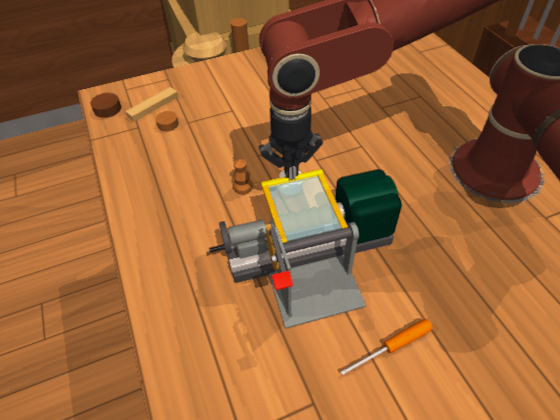

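The guard is level and the force is rising at the expected height, so it is on its rest. One last light press to seat it, then I retreat straight up.

```bash
python3 -m creep '[{"hand":0,"translation":[0,0,0.1],"delta_rot":[0,0,0]},{"hand":0,"translation":[0,0,0],"delta_rot":[0,0,0]}]'
python3 -m creep '[{"hand":0,"translation":[0,0,-0.5],"delta_rot":[0,0,0]},{"hand":0,"translation":[0,0,-2],"delta_rot":[0,0,0]},{"hand":0,"translation":[0,0,-5],"delta_rot":[0,0,0]},{"hand":0,"translation":[0,0,-5],"delta_rot":[0,0,0]},{"hand":0,"translation":[-3,0,-4],"delta_rot":[0,0,0]},{"hand":0,"translation":[-5,0,-2],"delta_rot":[0,0,0]},{"hand":0,"translation":[-5,0,0],"delta_rot":[0,0,0]},{"hand":0,"translation":[0,0,0],"delta_rot":[0,0,0]}]'
python3 - <<'E'
from h import *
for n in ['side','top']: snap(n,n+'10')
from scipy.optimize import least_squares
for tag in ['side10','top10']:
    im,d,P=pts(tag); hsv=cv2.cvtColor(im,cv2.COLOR_RGB2HSV); H,S,V=[hsv[...,i].astype(int) for i in range(3)]
    m=((H<6)|(H>174))&(S>180)&(V>110)&(d>0)&(P[...,2]>.16)&(P[...,2]<.23)&(abs(P[...,0]-.668)<.05)&(abs(P[...,1]-.187)<.05)
    q=P[m]
    if len(q)>10:
        A=np.c_[q[:,:2]-np.median(q[:,:2],0),np.ones(len(q))]; s=np.linalg.lstsq(A,q[:,2],rcond=None)[0]
        print(tag,'tab',len(q),np.median(q,0).round(4),s.round(3))
    m=(H>20)&(H<34)&(S>120)&(V>90)&(d>0)&(P[...,2]>.11)&(P[...,2]<.3); q=P[m]
    r=q-Hh; u=-(r@yh); 
    b=q[(u>.155)&(u<.18)]; print('bar',len(b),np.percentile(b[:,2],[50,95]).round(4), 'arms slope',np.polyfit(u[u<.15],q[u<.15][:,2],1).round(3) if (u<.15).sum()>10 else '')
E
```

```text
t: 13.88
tool_pos: [0.5462, -0.0552, 0.1556]
tool_rot: [2.358, 2.075, -0.002]
contact_force: [-5.7, 0.8, 12.1]
opening: 0.0003
t: 14.88
tool_pos: [0.5291, -0.1867, 0.3394]
tool_rot: [2.361, 2.068, -0.002]
contact_force: [-0.2, 0.5, -0.3]
opening: -0.0001
side10 tab 283 [0.669  0.1897 0.1897] [-0.02  -0.343  0.189]
bar 352 [0.1468 0.1497] arms slope [-0.001  0.147]
top10 tab 39 [0.672  0.1871 0.189 ] [-0.022 -0.303  0.189]
bar 407 [0.1464 0.1497] arms slope [-0.004  0.146]
```

View pics/side10.png

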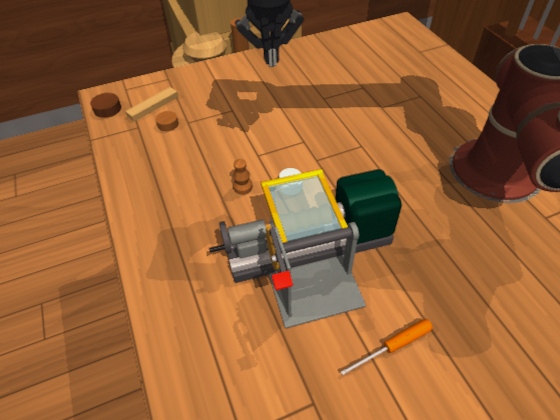

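View pics/top10.png

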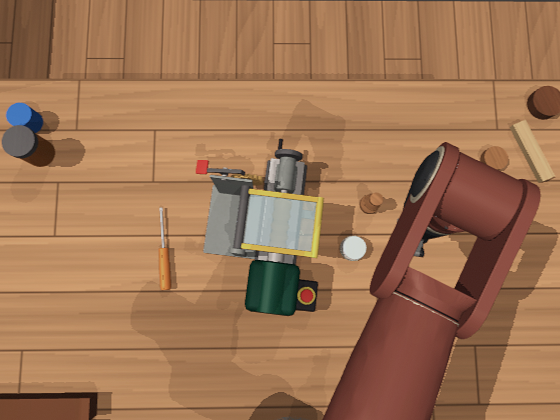

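```bash
python3 - <<'E'
from h import *
for tag in ['side0','side10']:
    im,d,P=pts(tag); hsv=cv2.cvtColor(im,cv2.COLOR_RGB2HSV); H,S,V=[hsv[...,i].astype(int) for i in range(3)]
    m=((H<6)|(H>174))&(S>180)&(V>110)&(d>0)&(P[...,2]>.16)&(P[...,2]<.23)&(abs(P[...,0]-.668)<.05)&(abs(P[...,1]-.187)<.05)
    for it in (1,2,3):
        e=cv2.erode(m.astype(np.uint8),np.ones((3,3)),iterations=it)>0
        q=P[e]; A=np.c_[(q-q.mean(0))@yh,(q-q.mean(0))@xh,np.ones(len(q))]; print(tag,it,len(q),q.mean(0).round(4),np.linalg.lstsq(A,q[:,2],rcond=None)[0].round(3))
E
```

```text
side0 1 186 [0.6687 0.1856 0.2067] [-0.006  0.002  0.207]
side0 2 108 [0.6688 0.1848 0.2068] [0.025 0.015 0.207]
side0 3 48 [0.6692 0.184  0.2069] [-0.002  0.044  0.207]
side10 1 200 [0.6688 0.1898 0.1897] [-0.347 -0.008  0.19 ]
side10 2 120 [0.6684 0.1906 0.1895] [-0.321  0.013  0.19 ]
side10 3 57 [0.6673 0.1915 0.1895] [-0.26   0.002  0.189]
```

The tab dropped 17 mm and moved about 6 mm outward, as specified. The guard slope is about 0, and the tin (354,247), finial (371,203) and screwdriver (165,250) are where they were. I hand in.

```bash
python3 -c "
from station import ctrl
print(ctrl.finish_job())"
```

```text
the job is handed in; nothing more can be done
None
```

I pressed the ratchet's red tab fully down, then pushed the guard by its yellow bar until it lay closed on its rest. I handed the job in at about 15 s with the arm well clear; the system gives no verdict.

**Tab:** The last check has the tab 17 mm lower and about 6 mm further out, as the task describes for fully pressed. Its slope reads between 0.26 and 0.35 depending on how the small patch is cropped; full travel would give about 0.365. I took the height drop and the firm stop (about 14 N) as deciding it.

**Guard:** The bar's top reads 0.147–0.150 m, against 0.148 m expected when closed. The guard arms are level to within 0.004, and the bar stopped firmly under a 12 N push. The guard did not move while I pressed the tab, and every push on it was in the closing direction.

**Surroundings:** The tin, finial and screwdriver are where they started in the top view, judged by eye. Apart from these two stops, readings taken between moves stayed below about 9 N, and the force was near zero at the end.

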